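# Plug-gauge two conduit couplings and reject the tight one

### The arm

A 6-joint arm with a two-finger parallel gripper is mounted at the origin on a cart in front of the work surface, level with it; the furniture and walls round the work are solid. World frame = base frame: x ahead of the robot, y to its left, z up, the work surface at z = 0. Lengths are in m, angles in rad, forces in N, time in s.
With the tool pointing down it reaches from about 0.3 to 0.775 m from the base axis. Payload 14.6 kg.
Tool frame: the origin (TCP) lies midway between the tips of the shut fingers; the grasp point (between the pads) lies 19 mm behind it; z points along the fingers, y is the line along which they close (so a half turn about z gives the same grasp; the last joint's range is limited). The gripper opens to 94 mm and grips with 3 to 60 N. Pads are 16 mm wide; open, the fingers measure 119 mm over their backs; the gripper's body (75 mm by 177 mm) begins 78 mm behind the grasp point.
Start: joints at [1.265, 0.3, 1.521, -0, 1.321, -0.067], TCP at [0.13, 0.534, 0.205] pointing down, gripper open.
Joint ranges: [-3.03, 3.03], [-0.79, 2.21], [0.23, 2.52], [-1.04, 4.18], [0, 3.07], [-2.55, 2.55]. Speed limits (rad/s): [2.22, 2.22, 2.57, 3.14, 3.14, 3.14].

### API

Orientations are given as a 3x3 rotation matrix whose columns are the frame's x, y, z axes.
In Python, from bench import * gives the robot as it stands.
- The arm moves only by the tool jog_arm, never from a script. Its argument "series" is one flat list of numbers, 7 for each row, row after row: the opening, from -1 (shut) to 1 (fully open), so that 0 is half open, then the shift along the tool's x, y, z in cm, then the turn, a rotation vector about the tool's x, y, z in degrees. In form: [hand, x, y, z, wx, wy, wz, hand, x, y, z, wx, wy, wz, ...]. A call has 1 to 5 rows; each row is the pose to reach, as a shift and turn from the pose commanded when the call began, along the tool's axes at that moment; what a row does not reach only later rows make up. A row lasts 1/10 s, in which the tool goes at most 50 mm and 8.59 degrees, less where a joint would pass 70% of its speed; a pose out of reach is approached as far as the arm can. A call with a gripper value outside its range is refused whole. The fingers move at their own pace and stop on an object; "force" is the grip in N (left out, the last holds). Time passes only in rows, so rows that repeat a pose let the fingers close. It gives the time, the measured TCP pose, the force, the opening and the grip force at its end, in the units of the state.
- sense(): the state, without advancing time (a new reading comes with each control period).
- capture(name): name is "scene" or "side" or "wrist"; returns (picture, depth): 400x640x3 uint8, blue, green, red; 400x640 float32, m along the optical axis (not along the pixel's ray), 0 where there is no reading.
- get_calibration(name): a dict with "fov_y" (degrees; the focal length in pixels is half the picture's height over the tangent of half this angle, whatever the lens; pixels are square), "cx", "cy" (the principal point, pixels), "distortion" ([k1, k2, p1, p2, k3] as OpenCV has them; the pictures are not rectified), "view" (4x4, takes a point from world to camera coordinates). Camera axes: x right, y down, z forward; pixel columns grow to the right and rows downward; lengths in m; the calibration is good to about 2 mm. A picture is of the moment at which its call begins: read the wrist's pose just before it. get_calibration takes no time and is no camera call; for the wrist camera it gives the pose at the moment of the call.
- finish_job(): hands the job in; it is judged then, once.
The state is a dict: "time": time; "joint_pos": joint angles; "joint_velocities": joint speeds; "joint_efforts": joint torques, N m; "position": TCP position; "orientation": TCP orientation; "contact_force": force on the tool from outside, world axes, zero at the start; "moment": the same for the moment, N m; "gripper_width": opening from 0.0 (shut) to 1.0 (fully open); "gripper_force": force on a finger pad.
Only numpy, scipy, OpenCV 4.12 (cv2) and the standard library are available. Lean on these libraries where they do the work, as an engineer would, in place of code of your own. Each camera call takes 0.05 s, during which the arm holds its last target. There are 200 camera calls.

### The job

Check the two upright brass conduit couplings with the green-handled plug gauge. First put the gauge fully home, flange down on the rim, in the coupling whose hole it passes, and leave it there with that coupling standing where it is. Then stand the other coupling, whose hole is too small for the gauge, upright in the red reject tray.

Things in the scene. Friction and masses are not known exactly. Their poses are not given: they have to be found in the camera images.
- gauge_handle (a point): Middle of the plug gauge's round green handle (24 mm diameter, 50 mm long, upright along z). Gauge stands in a fixed pale wooden block, 80x80x40 mm, this point then 69 mm above the worktop; lifts straight out. Under the handle a flange 42 mm wide, 4 mm thick, then the plug, 22 mm diameter, 36 mm long, last 10 mm tapered to a 10 mm nose, 65 mm below this point. About 0.15 kg.
- wide_coupling_center (a point): Centre, half-way up, of the coupling that the gauge passes: loose upright brass tube on the worktop, 48 mm outside diameter, 40 mm high, through hole 30 mm in diameter, axis z upright. Rim 20 mm above this point; with the gauge fully home the handle's middle is 49 mm above this point. About 0.25 kg.
- narrow_coupling_center (a point): Centre, half-way up, of the coupling that the gauge does not pass: outside exactly like the other (48 mm diameter, 40 mm high, loose, upright on the worktop), same brass, but its through hole is only 18 mm in diameter, so that the plug stops at its mouth. The two may stand either way round. Mass about 0.25 kg.
- reject_tray_in (a point): Centre of the inner floor of the red reject tray, a fixed open square box 160 x 160 mm outside, 28 mm high, walls 4 mm, inner floor 4 mm above the worktop; x and y axes lie along its walls. A coupling standing in it has its centre 20 mm above this point.
Things that resemble listed ones, but are neither listed nor needed, are in the scene too. Leave any blue or orange look-alike of the part that bears gauge_handle alone.

How it is judged:
By the outcome, as a careful person would: the job done as asked, in the order asked, and still so for the second after the job is handed in, with the robot touching nothing.
It also fails if it takes over 58 s, if anything falls off the work surface, if the arm or the gripper's body presses on something with over 40 N, if the wrist force passes 120 N, or if a joint passes its speed limit or range.

## Working session

There is one attempt and no reset: what is moved stays moved. The work goes in short steps, Python scripts to look and compute and a tool call to move; the robot and the scene stay as the last step left them, time stands still between calls to the robot, and variables do not carry over. Pictures are saved under pics/ and viewed, at most 10 in all, crops included, and the job is handed in when it is done.

Besides the shell and the picture viewer there is one more tool, called after ">>>" as name(argument=value, ...) on one line, values as JSON. jog_arm: Moves the arm, as the interface text tells. Its arguments: {"type":"object","properties":{"series":{"type":"array","items":{"type":"number"}},"force":{"type":"number"}},"required":["series"]}

```bash
mkdir -p pics; ls
python3 - <<'E'
from bench import *
import numpy as np,cv2
s=sense();print(s['time'],s['position'],s['orientation'],s['gripper_width'])
for n in ["scene","side"]:
    p,d=capture(n);cv2.imwrite(f'pics/{n}.png',p);np.save(f'{n}_d.npy',d)
    c=get_calibration(n);print(n,c)
E
```

```text
pics
0.0 [0.13002429 0.53414411 0.20487967] [[-9.71623573e-01  2.36532294e-01 -3.27043383e-04]
 [ 2.36532513e-01  9.71622940e-01 -1.11032048e-03]
 [ 5.51362037e-05 -1.15616995e-03 -9.99999330e-01]] 0.9974962239082557
scene {'fov_y': 57.68730772498879, 'cx': 325.12567825554856, 'cy': 197.86877343317076, 'distortion': array([-0.06365909,  0.        ,  0.        ,  0.        ,  0.        ]), 'view': array([[ 0.87520248, -0.48364172,  0.0105507 , -0.46376866],
       [-0.37199584, -0.68678955, -0.62445113,  0.20556955],
       [ 0.30925672,  0.54259636, -0.78099262,  0.96880945],
       [ 0.        ,  0.        ,  0.        ,  1.        ]])}
side {'fov_y': 42.8183137442045, 'cx': 322.16456084346606, 'cy': 197.5074382387628, 'distortion': array([-0.08364414,  0.        ,  0.        ,  0.        ,  0.        ]), 'view': array([[-0.94440761, -0.32848748,  0.01379291,  0.467347  ],
       [-0.2893636 ,  0.81054479, -0.50920118,  0.21835696],
       [ 0.15608644, -0.48488464, -0.86053699,  1.20631231],
       [ 0.        ,  0.        ,  0.        ,  1.        ]])}
```

View pics/scene.png

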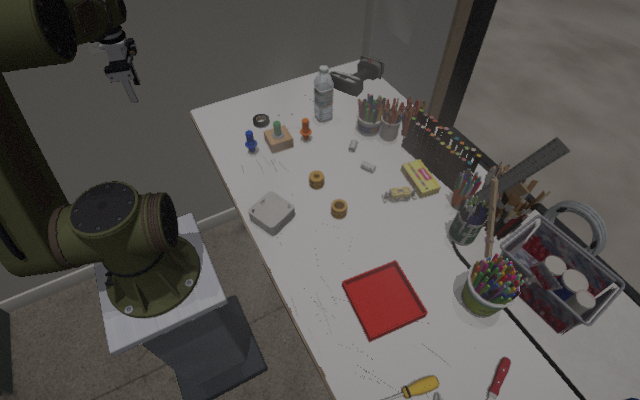

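View pics/side.png

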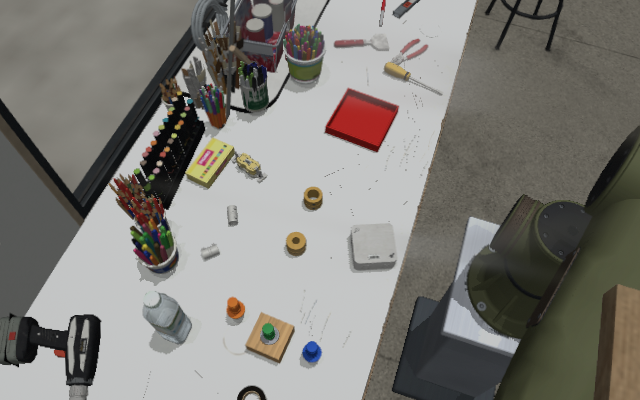

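The scene view shows the green gauge in its block at (278,130), with a blue look-alike at (250,140) and an orange one at (305,128). The couplings are at (317,180) and (339,208), and the tray is at (384,300). In the side view the gauge is at (268,332), the couplings at (296,243) and (313,198), and the tray at (362,120). Only the green one in the pale block fits the description of the gauge.

```bash
cat > h.py <<'E'
import numpy as np,cv2
from bench import *
def ray(cal,uv,V=None):
    f=200/np.tan(np.radians(cal['fov_y']/2));K=np.array([[f,0,cal['cx']],[0,f,cal['cy']],[0,0,1]])
    n=cv2.undistortPoints(np.array(uv,float).reshape(-1,1,2),K,cal['distortion']).reshape(-1,2)
    V=cal['view'];R=V[:3,:3]
    d=np.c_[n,np.ones(len(n))]@R
    return -R.T@V[:3,3],d
def onplane(cal,uv,z):
    o,d=ray(cal,uv);return o+d*((z-o[2])/d[:,2])[:,None]
def blobs(p,lo,hi,amin=25):
    m=cv2.inRange(cv2.cvtColor(p,cv2.COLOR_BGR2HSV),lo,hi)
    m=cv2.morphologyEx(m,cv2.MORPH_CLOSE,np.ones((3,3),np.uint8))
    n,_,st,ce=cv2.connectedComponentsWithStats(m)
    return [(ce[i].round(1),st[i]) for i in range(1,n) if st[i,4]>=amin],m
E
python3 - <<'E'
from h import *
ims=[]
for n,roi in [('scene',(240,100,130,130)),('side',(215,170,130,190))]:
    p=cv2.imread(f'pics/{n}.png');c=get_calibration(n)
    for nm,lo,hi,z in [('green',(50,80,30),(85,255,255),.075),('brass',(12,90,60),(26,255,230),.02),('red',(0,150,60),(5,255,255),.015)]:
        for ce,st in blobs(p,lo,hi,40)[0]:
            w=onplane(c,[ce],z)[0]
            if .2<np.hypot(w[0],w[1])<.85 : print(n,nm,ce,st,w.round(3))
    x,y,w,h=roi;k=570//h; ims.append(cv2.resize(p[y:y+h,x:x+w],None,fx=570/h if n=='side' else 3,fy=570/h if n=='side' else 3,interpolation=cv2.INTER_CUBIC))
H=max(i.shape[0] for i in ims)
cv2.imwrite('pics/crop.png',np.hstack([cv2.copyMakeBorder(i,0,H-i.shape[0],0,0,0) for i in ims]))
E
```

```text
scene green [477.7 278.5] [473 272  10  14  53] [ 0.715 -0.447  0.075]
scene brass [316.1 179.4] [310 171  14  18 205] [0.538 0.075 0.02 ]
scene brass [338.7 208.4] [332 200  15  19 234] [ 0.543 -0.059  0.02 ]
scene brass [420.8 386.4] [402 376  37  22 466] [ 0.455 -0.572  0.02 ]
scene red [382.1 301.1] [ 343  267   84   73 3394] [ 0.494 -0.363  0.015]
side green [257.8 100.3] [244  86  24  24 235] [ 0.779 -0.274  0.075]
side green [164.  237.2] [160 225  10  24 145] [0.822 0.186 0.075]
side green [268.2 331.2] [262 323  13  17 159] [0.51  0.309 0.075]
side brass [397.  69.] [386  62  24  16 164] [ 0.455 -0.576  0.02 ]
side brass [221.4 165.1] [210 148  24  34 155] [ 0.805 -0.076  0.02 ]
side brass [211.1 159. ] [203 150  15  17  66] [ 0.84  -0.084  0.02 ]
side brass [247.3 163.1] [237 154  22  21 206] [ 0.743 -0.105  0.02 ]
side brass [312.6 197.7] [304 187  18  23 333] [ 0.543 -0.062  0.02 ]
side brass [295.7 243.1] [286 232  20  24 362] [0.538 0.072 0.02 ]
side brass [624.  345.3] [ 601  285   39  115 3222] [-0.256  0.067  0.02 ]
side brass [235.  308.2] [227 297  18  22 289] [0.611 0.272 0.02 ]
side brass [270.  338.3] [ 246  313   48   50 1117] [0.51  0.309 0.02 ]
side red [360.7 122.4] [ 326   96   72   56 2436] [ 0.499 -0.344  0.015]
```

View pics/crop.png

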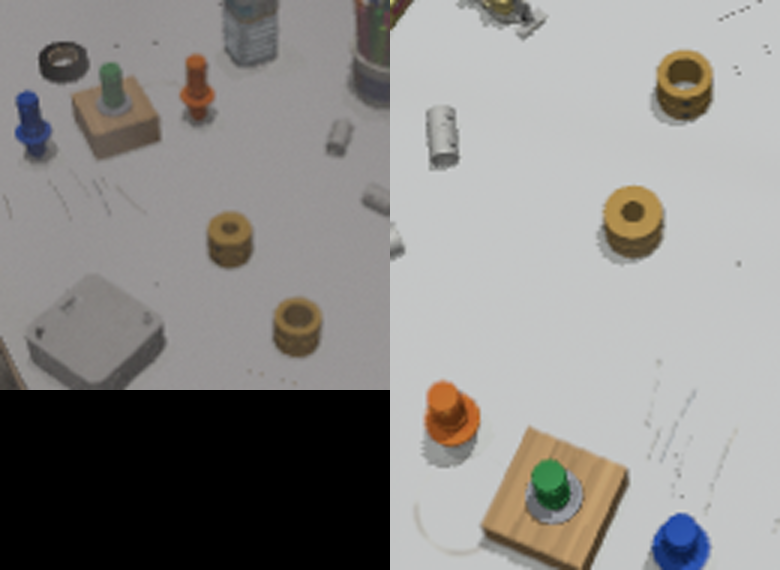

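Both views agree. The coupling at scene (339,208), side (313,198) has the wide hole and stands at about (0.543,-0.06). The one at scene (317,180), side (296,243) has the small hole and stands at about (0.538,0.073). The green gauge in the pale block is at about (0.51,0.309). I'm moving above the gauge now.

>>> jog_arm(series=[1, -42, -13, 0, 0, 0, 0, 1, -42, -13, 0, 0, 0, 0, 1, -42, -13, 0, 0, 0, 0, 1, -42, -13, 0, 0, 0, 0, 1, -42, -13, 0, 0, 0, 0], force=25)

```text
time: 0.6
position: [0.346, 0.4047, 0.2053]
orientation: [[-0.972, 0.236, -0.0], [0.236, 0.972, -0.0], [0.0, -0.0, -1.0]]
contact_force: [0.8, -0.1, 0.8]
gripper_width: 0.996
gripper_force: 0.0
```

>>> jog_arm(series=[1, -18, -5.6, 0, 0, 0, 0, 1, -18, -5.6, 0, 0, 0, 0, 1, -18, -5.6, 0, 0, 0, 0, 1, -18, -5.6, 0, 0, 0, 0, 1, -18, -5.6, 0, 0, 0, 0])

```text
time: 1.1
position: [0.5092, 0.3062, 0.2045]
orientation: [[-0.971, 0.241, -0.001], [0.241, 0.971, -0.001], [0.0, -0.001, -1.0]]
contact_force: [-0.6, 0.2, -0.4]
gripper_width: 0.997
gripper_force: 0.0
```

Run:
```python
from h import *
s=sense();c=get_calibration('wrist');p,d=capture('wrist');cv2.imwrite('pics/w1.png',p)
print(s['position'],s['time'],c)
for ce,st in blobs(p,(50,80,30),(85,255,255),40)[0]: print(ce,st,onplane(c,[ce],.094)[0].round(4),onplane(c,[ce],.07)[0].round(4),d[int(ce[1]),int(ce[0])])
```

```text
[0.50920072 0.30623191 0.20446376] 1.1 {'fov_y': 64.06809042039828, 'cx': 326.39197567920223, 'cy': 194.30467485304436, 'distortion': array([-0.02899272,  0.        ,  0.        ,  0.        ,  0.        ]), 'view': array([[ 0.24074324,  0.97058713, -0.00181946, -0.41901529],
       [ 0.93349517, -0.23102889,  0.27424881, -0.43322203],
       [ 0.26576202, -0.067722  , -0.96165705,  0.27679518],
       [ 0.        ,  0.        ,  0.        ,  1.        ]])}
[329.6 187.1] [318 171  25  33 655] [0.5058 0.3095 0.094 ] [0.512  0.3082 0.07  ] 0.300049
[426.5 357.9] [408 354  41  10 186] [0.7236 0.3678 0.094 ] [0.7477 0.3713 0.07  ] 0.31602427
```

View pics/w1.png

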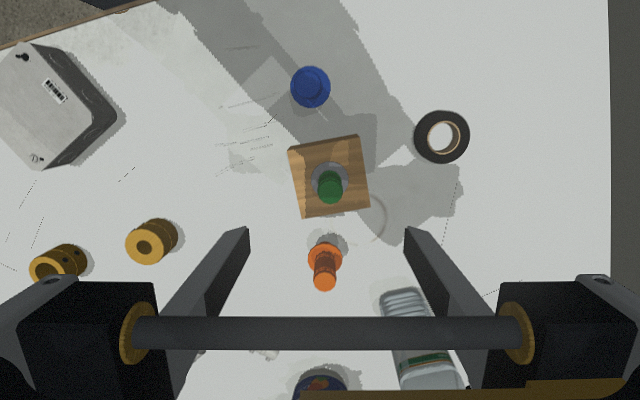

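The wrist picture shows the green gauge at (330,190), between the blue look-alike at (310,87) and the orange one at (325,265). The couplings are at (150,240) and (60,262). The fingers are clear on both sides, so I'm going down part way to settle.

>>> jog_arm(series=[1, 0, 0, 5, 0, 0, 0, 1, 0, 0, 8, 0, 0, 0, 1, 0, 0, 8, 0, 0, 0, 1, 0, 0, 8, 0, 0, 0])

```text
time: 1.55
position: [0.506, 0.3099, 0.1265]
orientation: [[-0.972, 0.236, 0.0], [0.236, 0.972, 0.0], [-0.0, 0.0, -1.0]]
contact_force: [0.4, 0.0, 0.5]
gripper_width: 1.002
gripper_force: 0.0
```

Run:
```python
from h import *
s=sense();c=get_calibration('wrist');p,d=capture('wrist');cv2.imwrite('pics/w2.png',p)
print(s['position'],s['time'])
b,m=blobs(p,(50,80,30),(85,255,255),40)
for ce,st in b: print(ce,st)
ce,st=b[0]
# upper-face = near end toward bottom of image; lower ellipse fit by width
x,y,w,h=st[:4];r=w/2
print(w,onplane(c,[[x+w/2,y+h-r*.96]],.094)[0],onplane(c,[ce],.08)[0])
```

```text
[0.50595498 0.30985717 0.12650842] 1.55
[326.5 219.1] [ 310  195   34   48 1267]
34 [0.51051187 0.30874686 0.094     ] [0.50990898 0.30852499 0.08      ]
```

>>> jog_arm(series=[1, -0.4, 0, 4, 0, 0, 0, 1, -0.4, 0, 7.2, 0, 0, 0, 1, -0.4, 0, 7.2, 0, 0, 0, 1, -0.4, 0, 7.2, 0, 0, 0])

```text
time: 2.0
position: [0.5109, 0.3088, 0.0557]
orientation: [[-0.972, 0.236, 0.002], [0.236, 0.972, 0.001], [-0.002, 0.001, -1.0]]
contact_force: [0.9, 0.4, 0.3]
gripper_width: 1.0
gripper_force: 0.0
```

>>> jog_arm(series=[-1, 0, 0, 0, 0, 0, 0, -1, 0, 0, 0, 0, 0, 0, -1, 0, 0, 0, 0, 0, 0, -1, 0, 0, 0, 0, 0, 0, -1, 0, 0, 0, 0, 0, 0], force=25)

```text
time: 2.5
position: [0.5102, 0.3082, 0.0537]
orientation: [[-0.972, 0.237, 0.0], [0.237, 0.972, 0.0], [-0.0, 0.0, -1.0]]
contact_force: [0.6, -0.0, 0.3]
gripper_width: 0.612
gripper_force: 0.0
```

>>> jog_arm(series=[-1, 0, 0, 0, 0, 0, 0, -1, 0, 0, 0, 0, 0, 0, -1, 0, 0, 0, 0, 0, 0, -1, 0, 0, 0, 0, 0, 0, -1, 0, 0, 0, 0, 0, 0])

```text
time: 3.0
position: [0.5102, 0.3082, 0.0534]
orientation: [[-0.972, 0.237, 0.0], [0.237, 0.972, 0.0], [-0.0, 0.0, -1.0]]
contact_force: [0.1, 0.1, 0.2]
gripper_width: 0.254
gripper_force: 25.0
```

>>> jog_arm(series=[-1, 0, 0, -1.5, 0, 0, 0, -1, 0, 0, -5, 0, 0, 0, -1, 0, 0, -10, 0, 0, 0, -1, 0, 0, -12, 0, 0, 0, -1, 0, 0, -12, 0, 0, 0])

```text
time: 3.5
position: [0.5113, 0.3087, 0.1778]
orientation: [[-0.972, 0.236, 0.006], [0.236, 0.972, 0.003], [-0.005, 0.004, -1.0]]
contact_force: [-0.3, 0.4, -1.6]
gripper_width: 0.252
gripper_force: 25.0
```

>>> jog_arm(series=[-1, -9.5, -26.5, 0, 0, 0, 0, -1, -9.5, -26.5, 0, 0, 0, 0, -1, -9.5, -26.5, 0, 0, 0, 0, -1, -9.5, -26.5, 0, 0, 0, 0, -1, -9.5, -26.5, 0, 0, 0, 0])

```text
time: 4.0
position: [0.5357, 0.0575, 0.1724]
orientation: [[-0.972, 0.236, -0.002], [0.236, 0.972, -0.0], [0.002, -0.001, -1.0]]
contact_force: [0.7, 1.4, -1.0]
gripper_width: 0.251
gripper_force: 25.0
```

>>> jog_arm(series=[-1, -1.1, -3, 0, 0, 0, 0, -1, -1.1, -3, 0, 0, 0, 0, -1, -1.1, -3, 0, 0, 0, 0, -1, -1.1, -3, 0, 0, 0, 0])

```text
time: 4.4
position: [0.5397, 0.0286, 0.1729]
orientation: [[-0.972, 0.236, -0.001], [0.236, 0.972, 0.0], [0.001, -0.0, -1.0]]
contact_force: [-0.1, 0.5, -1.4]
gripper_width: 0.255
gripper_force: 25.0
```

Run:
```python
from h import *
s=sense();c=get_calibration('wrist');p,d=capture('wrist');cv2.imwrite('pics/w3.png',p)
print(s['position'],s['orientation'].round(3),s['time'])
for ce,st in blobs(p,(12,90,60),(26,255,230),150)[0]: print(ce,st,onplane(c,[ce],.03)[0].round(4))
b,m=blobs(p,(50,80,30),(85,255,255),40);print(b)
```

```text
[0.53972668 0.02861025 0.17287015] [[-0.972  0.236 -0.001]
 [ 0.236  0.972  0.   ]
 [ 0.001 -0.    -1.   ]] 4.4
[589.5  91.4] [ 538   42  102   97 8473] [0.5101 0.3012 0.03  ]
[369.4 171.3] [ 346  146   49   51 1783] [0.5379 0.074  0.03  ]
[589.4 193.6] [ 549  171   83   46 2292] [0.6169 0.2989 0.03  ]
[246.1 204.8] [ 222  179   50   51 1489] [ 0.5425 -0.0603  0.03  ]
[273.3 334.2] [269 303  12  63 386] [ 0.707  -0.0785  0.03  ]
[379.6 334.4] [372 303  13  63 386] [0.7374 0.0462 0.03  ]
[332.2 392.3] [ 138  375  347   25 4335] [ 0.8116 -0.0302  0.03  ]
[(array([326.5, 258.5]), array([ 303,  219,   48,   77, 2884], dtype=int32)), (array([521.1, 390.9]), array([513, 379,  19,  21, 222], dtype=int32)), (array([542.6, 385.7]), array([537, 380,  11,  15,  91], dtype=int32))]
```

View pics/w3.png

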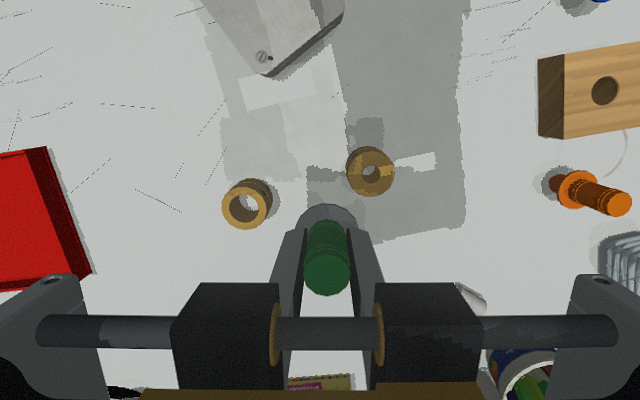

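The gauge is held and upright at (326,258). The wide coupling is at (246,207), the narrow one with the small hole is at (370,172), and the tray is on the left at (40,220).

Run:
```python
from h import *
c=get_calibration('wrist');p=cv2.imread('pics/w3.png')
_,m=blobs(p,(12,90,60),(26,255,230));
for x0,y0,x1,y1 in [(215,170,280,240),(340,140,400,205)]:
    r=p[y0:y1,x0:x1];hsv=cv2.cvtColor(r,cv2.COLOR_BGR2HSV)
    mm=cv2.inRange(hsv,(10,90,110),(30,255,255))
    cs,h=cv2.findContours(mm,cv2.RETR_CCOMP,cv2.CHAIN_APPROX_NONE)
    for k,a in zip(cs,h[0]):
        if cv2.contourArea(k)>60:
            e=cv2.fitEllipse(k);u=np.array(e[0])+[x0,y0];print(a[3],e,u,onplane(c,[u],.04)[0].round(4))
```

```text
-1 ((28.66629981994629, 37.69396209716797), (40.91179656982422, 44.744773864746094), 117.8134765625) [243.66629982 207.6939621 ] [ 0.5426 -0.0603  0.04  ]
0 ((28.566286087036133, 37.9500846862793), (28.264554977416992, 31.042428970336914), 110.6352767944336) [243.56628609 207.95008469] [ 0.5429 -0.0605  0.04  ]
-1 ((25.52461814880371, 52.006004333496094), (6.67302942276001, 20.722448348999023), 102.00601196289062) [365.52461815 192.00600433] [0.5557 0.0653 0.04  ]
-1 ((46.622535705566406, 31.648157119750977), (13.73271369934082, 18.986783981323242), 161.04986572265625) [386.62253571 171.64815712] [0.54   0.0901 0.04  ]
-1 ((22.093170166015625, 22.40562629699707), (13.436549186706543, 30.80216407775879), 52.124000549316406) [362.09317017 162.4056263 ] [0.5252 0.0682 0.04  ]
```

>>> jog_arm(series=[-1, -2.4, -8.6, 0, 0, 0, 0, -1, -2.4, -8.6, 0, 0, 0, 0, -1, -2.4, -8.6, 3, 0, 0, 0, -1, -2.4, -8.6, 6, 0, 0, 0, -1, -2.4, -8.6, 6, 0, 0, 0])

```text
time: 4.95
position: [0.5412, -0.0604, 0.11]
orientation: [[-0.972, 0.236, -0.006], [0.236, 0.972, 0.001], [0.006, -0.0, -1.0]]
contact_force: [-0.3, 0.1, -1.5]
gripper_width: 0.252
gripper_force: 25.0
```

>>> jog_arm(series=[-1, 0, 0, 0, 0, 0, 0, -1, 0, 0, 0, 0, 0, 0])

```text
time: 5.15
position: [0.5439, -0.061, 0.1151]
orientation: [[-0.972, 0.236, 0.002], [0.236, 0.972, -0.0], [-0.002, 0.0, -1.0]]
contact_force: [0.6, 0.7, -1.4]
gripper_width: 0.257
gripper_force: 25.0
```

Run:
```python
from h import *
s=sense();print(s['position'],s['time'])
o=[]
for n,(x,y,w,h) in {'wrist':(190,140,260,200),'side':(280,160,80,80)}.items():
    p,d=capture(n);o.append(cv2.resize(p[y:y+h,x:x+w],(int(400*w/h),400),interpolation=cv2.INTER_CUBIC)[:, :])
im=np.hstack(o);cv2.imwrite('pics/w4.png',cv2.resize(im,(790,int(im.shape[0]*790/im.shape[1]))))
```

```text
[ 0.54389719 -0.06099878  0.11514615] 5.15
```

View pics/w4.png

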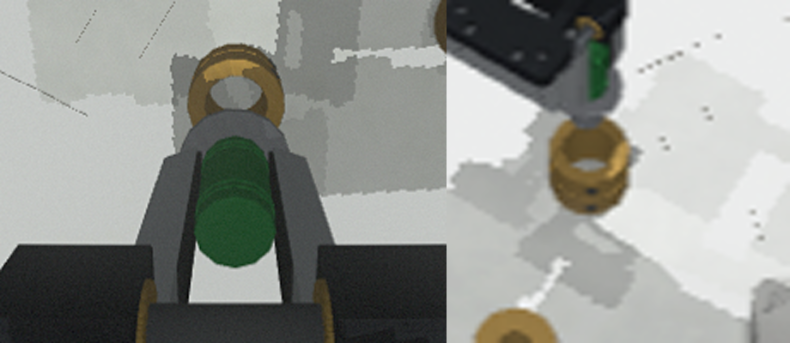

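The gauge hangs upright over the wide coupling and is in line with its hole, left crop (235,100) and right crop (590,150). Lowering it now.

>>> jog_arm(series=[-1, 0.1, 0, 1.5, 0, 0, 0, -1, 0.1, 0, 2.5, 0, 0, 0, -1, 0.1, 0, 3.5, 0, 0, 0, -1, 0.1, 0, 4, 0, 0, 0, -1, 0.1, 0, 4, 0, 0, 0])

```text
time: 5.75
position: [0.5419, -0.0612, 0.0729]
orientation: [[-0.972, 0.237, -0.001], [0.237, 0.972, 0.0], [0.001, -0.0, -1.0]]
contact_force: [-0.0, -0.1, -1.5]
gripper_width: 0.251
gripper_force: 25.0
```

>>> jog_arm(series=[-1, 0, 0, 0.6, 0, 0, 0, -1, 0, 0, 1.2, 0, 0, 0, -1, 0, 0, 1.6, 0, 0, 0, -1, 0, 0, 1.6, 0, 0, 0, -1, 0, 0, 1.6, 0, 0, 0])

```text
time: 6.25
position: [0.5421, -0.0612, 0.0575]
orientation: [[-0.972, 0.237, -0.0], [0.237, 0.972, -0.0], [0.0, -0.0, -1.0]]
contact_force: [-0.3, -1.4, -1.0]
gripper_width: 0.256
gripper_force: 25.0
```

>>> jog_arm(series=[-1, 0, 0, 0.2, 0, 0, 0, -1, 0, 0, 0.35, 0, 0, 0, -1, 0, 0, 0.35, 0, 0, 0])

```text
time: 6.55
position: [0.542, -0.0612, 0.0538]
orientation: [[-0.972, 0.237, -0.0], [0.237, 0.972, 0.0], [0.0, -0.0, -1.0]]
contact_force: [0.5, 0.2, -1.7]
gripper_width: 0.248
gripper_force: 25.0
```

Nearly seated, so I release and let it drop the last fraction of a millimetre. The fingers open only partway.

>>> jog_arm(series=[-1, 0, 0, 0.05, 0, 0, 0, 0.2, 0, 0, 0.05, 0, 0, 0, 0.2, 0, 0, 0.05, 0, 0, 0, 0.2, 0, 0, 0.05, 0, 0, 0, 0.2, 0, 0, 0.05, 0, 0, 0])

```text
time: 7.05
position: [0.5421, -0.0612, 0.0536]
orientation: [[-0.972, 0.236, 0.0], [0.236, 0.972, -0.0], [-0.0, -0.0, -1.0]]
contact_force: [-0.5, -0.7, -0.9]
gripper_width: 0.554
gripper_force: 0.0
```

>>> jog_arm(series=[0.2, 0, 0, 0, 0, 0, 0, 0.2, 0, 0, -4, 0, 0, 0, 0.2, 0, 0, -8, 0, 0, 0, 0.5, 0, 0, -12, 0, 0, 0, 1, 0, 0, -12, 0, 0, 0])

```text
time: 7.55
position: [0.5441, -0.0616, 0.1788]
orientation: [[-0.972, 0.236, 0.008], [0.236, 0.972, -0.002], [-0.009, 0.0, -1.0]]
contact_force: [-0.0, -0.7, -0.2]
gripper_width: 0.731
gripper_force: 0.0
```

>>> jog_arm(series=[1, 3.7, 13, 0, 0, 0, 0, 1, 3.7, 13, 0, 0, 0, 0, 1, 3.7, 13, 0, 0, 0, 0, 1, 3.7, 13, 0, 0, 0, 0, 1, 3.7, 13, 0, 0, 0, 0])

```text
time: 8.05
position: [0.5366, 0.0742, 0.1728]
orientation: [[-0.972, 0.235, -0.001], [0.235, 0.972, -0.0], [0.001, -0.0, -1.0]]
contact_force: [0.4, -0.0, 0.5]
gripper_width: 0.998
gripper_force: 0.0
```

Run:
```python
from h import *
s=sense();c=get_calibration('wrist');p,d=capture('wrist');cv2.imwrite('pics/w5.png',p)
print(s['position'],s['time'])
b,m=blobs(p,(50,80,30),(85,255,255),100)
for ce,st in b: print('green',ce,st,d[int(ce[1]),int(ce[0])],onplane(c,[ce],.08)[0].round(4))
for ce,st in blobs(p,(12,90,60),(26,255,230),300)[0]: print(ce,st,onplane(c,[ce],.03)[0].round(4))
ps,d=capture('side');cv2.imwrite('pics/s5.png',cv2.resize(ps[150:270,260:360],(400,480),interpolation=cv2.INTER_CUBIC))
im=np.hstack([cv2.resize(p[60:360,60:460],(533,400)),cv2.resize(ps[160:260,280:345],(260,400),interpolation=cv2.INTER_CUBIC)]);cv2.imwrite('pics/c5.png',im)
```

```text
[0.53664445 0.07421174 0.17280794] 8.05
green [188.3 233.3] [ 167  213   44   41 1098] 0.28036416 [ 0.5409 -0.0587  0.08  ]
[548.3 104.6] [ 495   55  106   98 8504] [0.5103 0.3052 0.03  ]
[327.1 184.2] [ 304  159   47   50 1715] [0.5379 0.0741 0.03  ]
[545.  207.4] [ 509  183   73   49 1925] [0.6178 0.296  0.03  ]
[217.1 207.2] [183 190  52  51 764] [ 0.5348 -0.0458  0.03  ]
[520.5 328.1] [499 302  36  62 667] [0.7676 0.26   0.03  ]
[125.3 335.8] [119 304  19  60 358] [ 0.6658 -0.2114  0.03  ]
[230.1 369. ] [216 350  29  41 813] [ 0.7424 -0.101   0.03  ]
[468.2 391.8] [ 254  378  372   22 4370] [0.8511 0.1872 0.03  ]
```

View pics/c5.png

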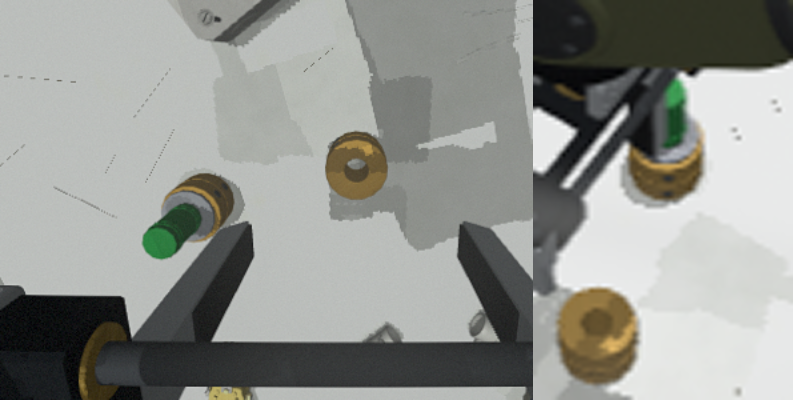

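The gauge is fully home with its flange on the wide coupling's rim. The narrow coupling, crop (356,168), is centred between the fingers. Descending to grasp it.

>>> jog_arm(series=[1, 0, 0, 5, 0, 0, 0, 1, 0, 0, 10, 0, 0, 0, 1, 0, 0, 14, 0, 0, 0, 1, 0, 0, 16, 0, 0, 0, 1, 0, 0, 16, 0, 0, 0])

```text
time: 8.65
position: [0.5353, 0.0726, 0.0106]
orientation: [[-0.971, 0.238, -0.005], [0.238, 0.971, -0.0], [0.005, -0.002, -1.0]]
contact_force: [-0.7, 0.2, 0.9]
gripper_width: 1.002
gripper_force: 0.0
```

>>> jog_arm(series=[-1, 0, 0, 0, 0, 0, 0, -1, 0, 0, 0, 0, 0, 0, -1, 0, 0, 0, 0, 0, 0, -1, 0, 0, 0, 0, 0, 0, -1, 0, 0, 0, 0, 0, 0], force=25)

```text
time: 9.15
position: [0.5371, 0.0739, 0.014]
orientation: [[-0.972, 0.237, 0.001], [0.237, 0.972, 0.0], [-0.001, 0.0, -1.0]]
contact_force: [0.6, -0.7, -0.2]
gripper_width: 0.608
gripper_force: 0.0
```

>>> jog_arm(series=[-1, 0, 0, 0, 0, 0, 0, -1, 0, 0, 0, 0, 0, 0, -1, 0, 0, 0, 0, 0, 0, -1, 0, 0, 0, 0, 0, 0])

```text
time: 9.55
position: [0.537, 0.0739, 0.0137]
orientation: [[-0.972, 0.237, 0.0], [0.237, 0.972, 0.0], [-0.0, 0.0, -1.0]]
contact_force: [-1.4, 2.6, 4.6]
gripper_width: 0.507
gripper_force: 25.0
```

>>> jog_arm(series=[-1, 0, 0, -3, 0, 0, 0, -1, 0, 0, -7, 0, 0, 0, -1, 0, 0, -12, 0, 0, 0, -1, 0, 0, -16, 0, 0, 0, -1, 0, 0, -16, 0, 0, 0])

```text
time: 10.05
position: [0.5387, 0.0739, 0.1785]
orientation: [[-0.972, 0.236, 0.008], [0.236, 0.972, 0.0], [-0.008, 0.002, -1.0]]
contact_force: [0.1, 0.4, -3.4]
gripper_width: 0.509
gripper_force: 25.0
```

Run:
```python
from h import *
s=sense();print(s['position'],s['gripper_width'],s['time'])
for n in ['scene','side']:
    p=cv2.imread(f'pics/{n}.png');c=get_calibration(n)
    hsv=cv2.cvtColor(p,cv2.COLOR_BGR2HSV)
    m=cv2.inRange(hsv,(0,130,50),(8,255,255))|cv2.inRange(hsv,(172,130,50),(180,255,255))
    k=max(cv2.findContours(m,0,2)[0],key=cv2.contourArea)
    a=cv2.approxPolyDP(cv2.convexHull(k),6,True)[:,0]
    for z in (0.028,0.):
        w=onplane(c,a,z)[:,:2];print(n,z,a.tolist(),w.round(3).tolist(),w.mean(0).round(4))
```

```text
[0.53873839 0.07388776 0.17849342] 0.508528567834828 10.05
scene 0.028 [[426, 313], [369, 340], [343, 281], [395, 261]] [[0.567, -0.445], [0.409, -0.431], [0.432, -0.272], [0.584, -0.289]] [ 0.4978 -0.3592]
scene 0.0 [[426, 313], [369, 340], [343, 281], [395, 261]] [[0.579, -0.439], [0.416, -0.425], [0.44, -0.261], [0.597, -0.279]] [ 0.508  -0.3511]
side 0.028 [[397, 106], [376, 151], [325, 131], [345, 94]] [[0.417, -0.426], [0.43, -0.253], [0.581, -0.271], [0.571, -0.418]] [ 0.4995 -0.3421]
side 0.0 [[397, 106], [376, 151], [325, 131], [345, 94]] [[0.419, -0.451], [0.433, -0.273], [0.588, -0.291], [0.577, -0.443]] [ 0.5041 -0.3648]
```

>>> jog_arm(series=[-1, -6.5, -42.6, 0, 0, 0, 0, -1, -6.5, -42.6, 0, 0, 0, 0, -1, -6.5, -42.6, 0, 0, 0, 0, -1, -6.5, -42.6, 0, 0, 0, 0, -1, -6.5, -42.6, 0, 0, 0, 0])

```text
time: 10.55
position: [0.5139, -0.177, 0.1718]
orientation: [[-0.972, 0.236, -0.002], [0.236, 0.972, 0.001], [0.002, 0.0, -1.0]]
contact_force: [-0.0, -0.4, -2.8]
gripper_width: 0.51
gripper_force: 25.0
```

>>> jog_arm(series=[-1, -2.7, -17.9, 0, 0, 0, 0, -1, -2.7, -17.9, 0, 0, 0, 0, -1, -2.7, -17.9, 0, 0, 0, 0, -1, -2.7, -17.9, 0, 0, 0, 0, -1, -2.7, -17.9, 0, 0, 0, 0])

```text
time: 11.05
position: [0.4972, -0.3588, 0.1709]
orientation: [[-0.971, 0.24, -0.003], [0.24, 0.971, 0.001], [0.003, 0.001, -1.0]]
contact_force: [0.3, -0.0, -4.3]
gripper_width: 0.51
gripper_force: 25.0
```

Run:
```python
from h import *
s=sense();c=get_calibration('wrist');p,d=capture('wrist');cv2.imwrite('pics/w6.png',p)
print(s['position'],s['orientation'].round(3),s['gripper_width'],s['time'])
```

```text
[ 0.4972484  -0.35877013  0.17086845] [[-0.971  0.24  -0.003]
 [ 0.24   0.971  0.001]
 [ 0.003  0.001 -1.   ]] 0.5103432099979635 11.05
```

View pics/w6.png

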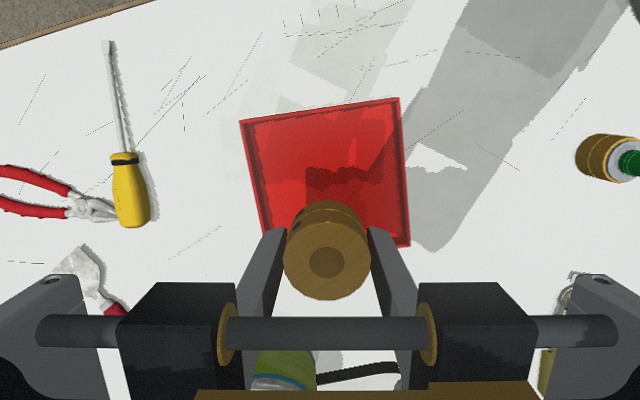

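The narrow coupling (small hole at (327,262)) is held over the tray, whose centre is at about (325,180). The standing wide coupling with the gauge is at (615,160). Lowering now.

>>> jog_arm(series=[-1, 0, 0, 5, 0, 0, 0, -1, 0, 0, 10, 0, 0, 0, -1, 0, 0, 13, 0, 0, 0, -1, 0, 0, 13, 0, 0, 0, -1, 0, 0, 13, 0, 0, 0])

```text
time: 11.6
position: [0.4993, -0.3549, 0.044]
orientation: [[-0.972, 0.236, -0.0], [0.236, 0.972, 0.0], [0.0, 0.0, -1.0]]
contact_force: [0.6, -0.5, -2.4]
gripper_width: 0.51
gripper_force: 25.0
```

>>> jog_arm(series=[-1, 0, 0, 0.5, 0, 0, 0, -1, 0, 0, 1, 0, 0, 0, -1, 0, 0, 1.5, 0, 0, 0, -1, 0, 0, 1.8, 0, 0, 0, -1, 0, 0, 1.8, 0, 0, 0])

```text
time: 12.1
position: [0.4988, -0.3554, 0.0251]
orientation: [[-0.972, 0.237, -0.0], [0.237, 0.972, 0.0], [0.001, 0.0, -1.0]]
contact_force: [-0.5, -0.0, -2.7]
gripper_width: 0.508
gripper_force: 25.0
```

>>> jog_arm(series=[-1, 0, 0, 0.3, 0, 0, 0, -1, 0, 0, 0.5, 0, 0, 0, -1, 0, 0, 0.7, 0, 0, 0, -1, 0, 0, 0.7, 0, 0, 0, -1, 0, 0, 0.7, 0, 0, 0])

```text
time: 12.6
position: [0.499, -0.3555, 0.0184]
orientation: [[-0.972, 0.237, -0.0], [0.237, 0.972, 0.0], [0.0, 0.0, -1.0]]
contact_force: [0.0, 0.3, -3.4]
gripper_width: 0.511
gripper_force: 25.0
```

>>> jog_arm(series=[-1, 0, 0, 0.05, 0, 0, 0, -1, 0, 0, 0.05, 0, 0, 0, 0.6, 0, 0, 0.05, 0, 0, 0, 0.6, 0, 0, 0.05, 0, 0, 0, 0.6, 0, 0, 0.05, 0, 0, 0])

```text
time: 13.1
position: [0.4991, -0.3557, 0.0183]
orientation: [[-0.972, 0.236, 0.001], [0.236, 0.972, -0.0], [-0.001, -0.0, -1.0]]
contact_force: [-0.4, -0.2, -0.5]
gripper_width: 0.73
gripper_force: 0.0
```

>>> jog_arm(series=[0.6, 0, 0, 0, 0, 0, 0, 0.6, 0, 0, -3, 0, 0, 0, 0.6, 0, 0, -8, 0, 0, 0, 0.6, 0, 0, -13, 0, 0, 0, 0.6, 0, 0, -17, 0, 0, 0])

```text
time: 13.6
position: [0.4991, -0.3556, 0.1912]
orientation: [[-0.972, 0.237, 0.002], [0.237, 0.972, -0.001], [-0.002, -0.001, -1.0]]
contact_force: [1.6, 0.2, 0.4]
gripper_width: 0.797
gripper_force: 0.0
```

>>> jog_arm(series=[0.6, 0, 0, -2, 0, 0, 0, 0.6, 0, 0, -2, 0, 0, 0, 0.6, 0, 0, -2, 0, 0, 0])

```text
time: 13.9
position: [0.4988, -0.3554, 0.2072]
orientation: [[-0.972, 0.237, -0.0], [0.237, 0.972, 0.0], [0.0, 0.0, -1.0]]
contact_force: [0.1, 0.3, -0.7]
gripper_width: 0.8
gripper_force: 0.0
```

Run:
```python
from h import *
s=sense();print(s['position'],s['time'])
p,d=capture('wrist');q,_=capture('side')
cv2.imwrite('pics/f.png',np.hstack([cv2.resize(p,(480,300)),cv2.resize(q[60:270,240:440],(286,300))]))
```

```text
[ 0.49880019 -0.35537059  0.20720902] 13.9
```

View pics/f.png

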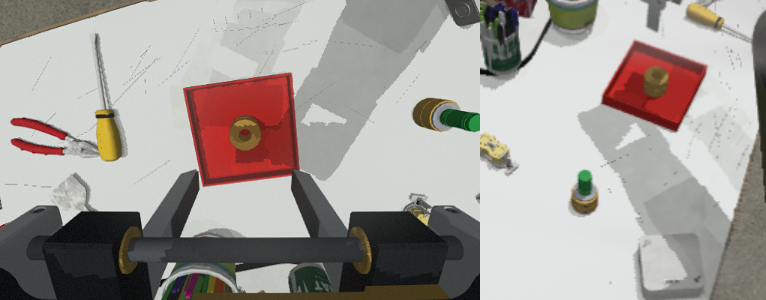

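The narrow coupling stands upright at the tray's centre (245,133). The gauge sits home in the wide coupling, right view (585,190). The robot is clear of everything.

```bash
python3 -c "
from bench import *
print(finish_job())"
```

```text
the job is handed in; nothing more can be done
None
```

The job is handed in at about 14 s of the 58 s allowed: the plug gauge is fully home in the wide coupling, left where it stood, and the narrow coupling stands upright in the red reject tray.

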